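Shut the component chest and lock its lid with the index plunger

TASK

The component chest has been loaded: swing its lid down without slamming it until it is fully shut, leaving the lock bar where it is. Then pull up the black plunger knob of the lock bar, slide the bar to the robot's left to the next hole of the rail and no further, so that its two tongues cover the lugs of the lid, and let the pin drop fully home in that hole. Finish while still holding the knob with the pin engaged - do not let go - and leave everything else on the table where it stands.

Things in the scene. Friction and masses are not known exactly. Their poses are not given: they have to be found in the camera images.
- chest: Grey component chest fixed to the table: base plate 200 (x) x 170 (y) x 10 mm, a box 110 x 160 mm with its rim 70 mm above the table at x -15 to +95 mm of this frame, and in front of it a rail with the dark lock bar. Origin: centre of the plate's underside, on the table; x points from rail to box, away from the robot, y to the robot's left along the rail, z up. Turned up to 0.3 rad about z.
- lid (a joint): Angle of the lid about its hinge at the box's back rim, rad: 0 shut, growing as the front edge rises; starts at 0.55 to 1.0 and stays where it is left (stiff hinge: about 3 N near the front edge moves it). Aluminium plate, 112 mm from hinge to front edge, 164 mm wide; shut, its outer face is 77 mm above the table. Two lugs 28 mm wide stick 18 mm out in front, 45 mm either side of the middle.
- lid_hinge (a point): The middle of the lid's hinge line, at chest x = +95 mm, 70 mm above the table. The line runs along the chest's y; the lid's outer face lies 7 mm outside (shut: above) it.
- lid_edge (a point): The middle of the lid's front edge, on its outer (upper) face; moves with the lid.
- lock_bar (a joint): Position of the lock bar along the rail, m: 0 at the first hole (its start), 0.040 at the next, 0.080 at the last; grows toward the chest's +y (robot's left). Dark steel tube section 50 mm long, with a strap 118 mm long behind it, 80 to 86 mm above the table, whose two tongues cover the lid's lugs at 0.040. About 2 N of friction; it cannot slide while the pin is in a hole.
- plunger (a joint): Lift of the plunger, m: 0 with the pin fully home in a hole, 0.018 at its upper stop. The pin (9 mm thick, round end) reaches 11.5 mm into the hole, so lift it about 13 to 16 mm to clear. A spring pushes it down with 6 N at 0, 10 N at 0.016; between holes it rests on the rail at about 0.0115.
- knob_centre (a point): The centre of the plunger's black round knob on top of the lock bar: upright, 24 mm in diameter, 30 mm tall (15 mm above and below this point), chamfered. Below it, with the pin home, is a 3 mm gap and then a 25 mm wide steel collar 92 mm above the table. The knob moves with plunger and bar.
- next_hole (a point): The mouth of the next hole, the middle one of three in the top of the rail (holes 13 mm wide, at chest y -40, 0 and +40 mm, x -70 mm; rail top 66 mm above the table). The knob stands over it when the bar is at 0.040.
- spare_die: Bystander: grey steel block 28 x 60 x 18 mm left of the chest. Origin at the centre of its underside.
- clamp_knob: Bystander: black star knob 36 mm wide, 38 mm tall with its stud, right of the chest. Origin under its centre.
- step_gauge: Bystander: small aluminium stepped gauge 26 x 68 x 24 mm, in front on the left. Origin under its centre.
- flux_bottle: Bystander: cream bottle with a needle cap, 40 mm wide, 116 mm tall, on the right. Origin under its centre.
- side_cutters: Bystander: side cutters 151 x 47 x 12 mm lying behind on the right. Origin under their centre.

How it is judged:
On the way, in this order (a step that is already met when the one before it is completed fails the run):
1. the lid is shut while the lock bar is still pinned in its first hole (value of joint lid below 0.03 rad and value of joint lock_bar below 0.006 m and value of joint plunger below 0.003 m), for 0.2 s.
2. the plunger is pulled up with the lid shut and the bar still at its first hole (value of joint plunger above 0.009 m and value of joint lock_bar below 0.012 m and value of joint lid below 0.05 rad), for 0.05 s.
At the end, for the whole second after the job is handed in: The lid is shut (within 0.04 rad), the lock bar stands at the next hole (0.040 within 4 mm) with the pin home in it (plunger within 2 mm of fully down), and the fingers are still holding the knob (contact force over 2 N) through the last second (value of joint lid below 0.04 rad and value of joint lock_bar between 0.036 and 0.044 m and value of joint plunger below 0.002 m and contact force between the fingers and plunger above 2 N); the arm keeps its last pose, push and grip.
It fails at once if the lock bar goes well past the next hole (value of joint lock_bar above 0.058 m).
It fails at once if the lid is slammed (falls or is driven faster than 3 rad/s) (velocity of joint lid below -3 rad/s).
It fails at once if a bystander is pushed more than 30 mm from its place (distance of any of spare_die, clamp_knob, step_gauge, flux_bottle, side_cutters from where it was at the start of the episode above 0.03 m).
It also fails if it takes over 51 s, if anything falls off the work surface, if the arm or the gripper's body presses on something with over 40 N, if the wrist force passes 120 N, or if a joint passes its speed limit or range.

ROBOT

A 6-joint arm with a two-finger parallel gripper is mounted at the origin on the work surface; the furniture and walls round the work are solid. World frame = base frame: x ahead of the robot, y to its left, z up, the work surface at z = 0. Lengths are in m, angles in rad, forces in N, time in s.
With the tool pointing down it reaches from about 0.25 to 0.775 m from the base axis. Payload 4 kg.
Tool frame: the origin (TCP) lies between the finger pads; the fingertips stand 25 mm ahead of it and the grasp point (between the pads) lies 6 mm ahead of it (robot.tip_reach is the distance from the TCP to the fingertips, in m); z points along the fingers, y is the line along which they close (so a half turn about z gives the same grasp; the last joint's range is limited). The gripper opens to 94 mm and grips with 3 to 60 N. Pads are 16 mm wide; open, the fingers measure 119 mm over their backs; the gripper's body (75 mm by 177 mm) begins 78 mm behind the grasp point.
Start: joints at [-1.346, 0.087, 1.371, -0, 1.684, -0.103], TCP at [0.177, -0.521, 0.231] pointing down, gripper open.
Joint ranges: [-3.1, 3.1], [-0.76, 2.03], [0.27, 2.55], [-1.08, 4.22], [0.17, 2.65], [-2.57, 2.57]. Speed limits (rad/s): [2.79, 2.79, 3.14, 3.14, 3.14, 3.14].

INTERFACE

Orientations are given as [roll, pitch, yaw] about the fixed x, y, z axes, in that order (R = Rz(yaw) Ry(pitch) Rx(roll)).
In Python, from bench import sensors, snapshot, camera_info, ticket, robot gives the robot as it stands.
- The arm moves only by the tool arm_command, never from a script. Its argument "plan" is a list of rows, each an object with "grip": the closure, from -1 (fully open) to 1 (shut); "slide": the shift along the tool's x, y, z normalised to -1 to 1, where 1 is 500 mm, a list of three; "spin": the turn about the tool's z normalised to -1 to 1, where 1 is 5 degrees. A call has 1 to 10 rows; each row shifts and turns the commanded pose from where the row before left it, along the tool's axes as they then stand; what a row does not reach is not made up. A row lasts 1/8 s, in which the tool goes at most 62.5 mm and 10.7 degrees, less where a joint would pass 70% of its speed; a pose out of reach is approached as far as the arm can. A call with a number of a shift or a turn outside -1 to 1 is refused whole. A call with a gripper value outside its range is refused whole. The fingers move at their own pace and stop on an object; the grip force is fixed at half the most. Time passes only in rows, so rows that do not move let the fingers close. It gives the time, the measured TCP pose, the force, the opening and the grip force at its end, in the units of the state.
- sensors.get_obs(): the state, without advancing time (a new reading comes with each control period).
- snapshot(name): name is "side" or "top"; returns the picture (420x560x3 uint8, red, green, blue); there is no depth.
- camera_info(name): a dict with "fx", "fy", "cx", "cy" (pixels), "position" and "rotation" of the camera in the world. Camera axes: x right, y up, looking along -z (the intrinsics and any distortion apply to the point x, -y, -z); pixel columns grow to the right and rows downward; lengths in m; the calibration is good to about 2 mm. A picture is of the moment at which its call begins. camera_info takes no time and is no camera call.
- ticket.close_job(): hands the job in; it is judged then, once.
The state is a dict: "time": time; "joint_positions": joint angles; "qvel": joint speeds; "joint_torque": joint torques, N m; "tool_pos": TCP position; "ee_rot": TCP orientation; "wrist_force": force on the tool from outside, world axes, zero at the start; "wrist_torque": the same for the moment, N m; "width": finger opening in m; "finger_force": force on a finger pad.
Only numpy, scipy, OpenCV 4.12 (cv2) and the standard library are available. Lean on these libraries where they do the work, as an engineer would, in place of code of your own. Each camera call takes 0.05 s, during which the arm holds its last target. There are 200 camera calls.

## Working session

There is one attempt and no reset: what is moved stays moved. The work goes in short steps, Python scripts to look and compute and a tool call to move; the robot and the scene stay as the last step left them, time stands still between calls to the robot, and variables do not carry over. Pictures are saved under pics/ and viewed, at most 10 in all, crops included, and the job is handed in when it is done.

Besides the shell and the picture viewer there is one more tool, called after "Call:" as name([rows], argument=value, ...), one row to a line, values as JSON. arm_command: Moves the arm, as the interface text tells. Scaled input: -1 to 1 covers 500 mm each way for a shift and 5 degrees each way for a turn. Its arguments: {"type":"object","properties":{"plan":{"type":"array","items":{"type":"object","properties":{"grip":{"type":"number"},"slide":{"type":"array","items":{"type":"number"}},"spin":{"type":"number"}}}}},"required":["plan"]}

```bash
mkdir -p pics; python3 - <<'E'
from bench import sensors, snapshot, camera_info, robot
import cv2
for n in("top","side"):
    cv2.imwrite(f"pics/{n}0.png",snapshot(n)[:,:,::-1]); print(camera_info(n))
print(sensors.get_obs(), robot.tip_reach)
E
```

```text
{'fx': 424.48376027943624, 'fy': 424.48376027943624, 'cx': 280.31053330805446, 'cy': 219.7995003964465, 'position': array([ 0.41464799, -0.25920963,  0.96122514]), 'rotation': array([ 0.09678086,  0.01401418, -1.57831776])}
{'fx': 451.23306670804703, 'fy': 451.23306670804703, 'cx': 275.37978331125726, 'cy': 216.834749914448, 'position': array([ 0.06745422, -0.9672519 ,  0.52111949]), 'rotation': array([ 1.0905758 ,  0.00859979, -0.59620818])}
{'time': 0.1, 'joint_positions': array([-1.34608614e+00,  8.78909783e-02,  1.37205550e+00, -9.15785165e-06,
        1.68361033e+00, -1.03095467e-01]), 'qvel': array([ 0.00021207, -0.0030749 , -0.00247527,  0.00012134, -0.00078634,
        0.00063441]), 'joint_torque': array([ 2.07704958e-03, -3.41250479e+01, -3.03303266e+01,  7.19331927e-02,
        3.03717703e-02, -8.99475958e-05]), 'tool_pos': array([ 0.17697962, -0.52029033,  0.22943994]), 'ee_rot': array([-3.13963799e+00, -1.93083474e-04,  3.27804444e-01]), 'wrist_force': array([0.9862906 , 0.14037967, 0.01895681]), 'wrist_torque': array([-0.02533329, -0.0031797 ,  0.01630882]), 'finger_force': 0.0, 'width': 0.09385435195778948} 0.025
```

View pics/top0.png

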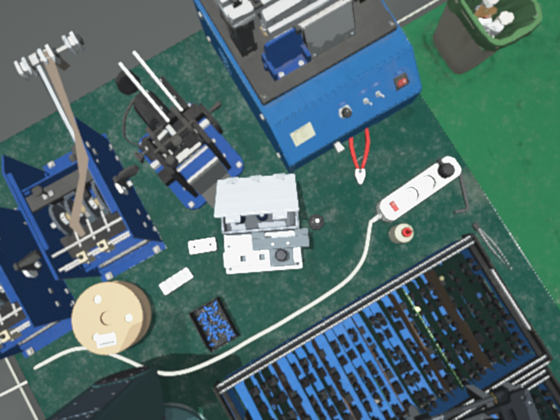

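View pics/side0.png

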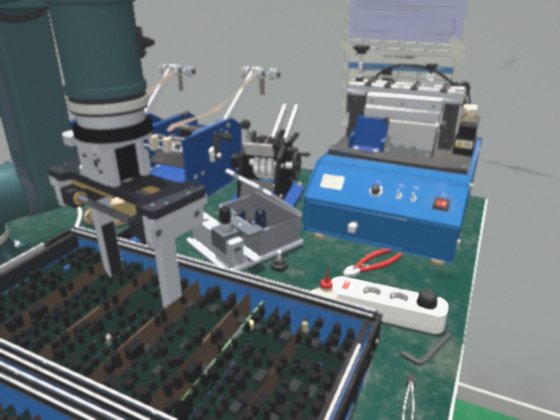

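The top view shows the chest around (260,225), with the lid up at (257,195) and the knob near (283,254). In the side view the chest is around (245,235). I'll enlarge both views.

```bash
python3 - <<'E'
import cv2, numpy as np
a=cv2.imread("pics/top0.png")[165:285,180:340]; b=cv2.imread("pics/side0.png")[150:290,170:330]
a=cv2.resize(a,(800,600),interpolation=cv2.INTER_CUBIC); b=cv2.resize(b,None,fx=4,fy=4,interpolation=cv2.INTER_CUBIC)
cv2.imwrite("pics/tc.png",a); cv2.imwrite("pics/sc.png",b)
E
```

```text
(no output)
```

View pics/tc.png

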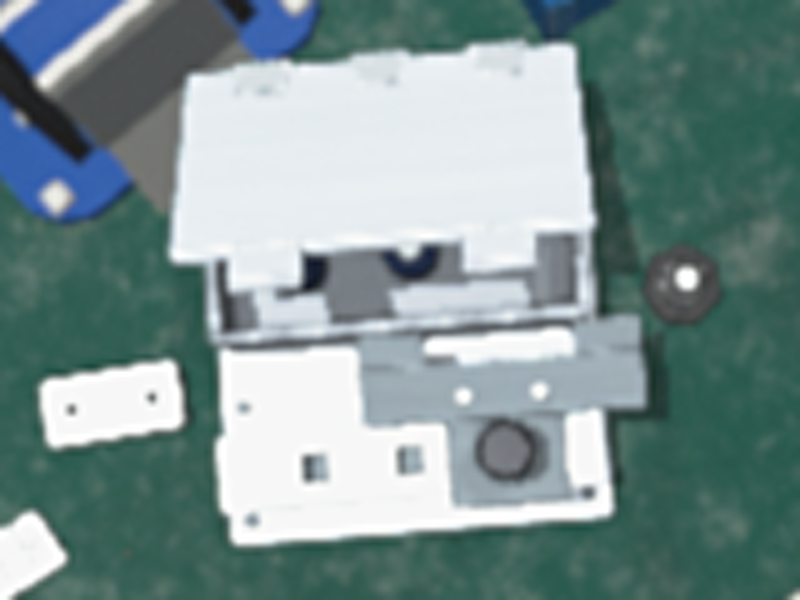

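View pics/sc.png

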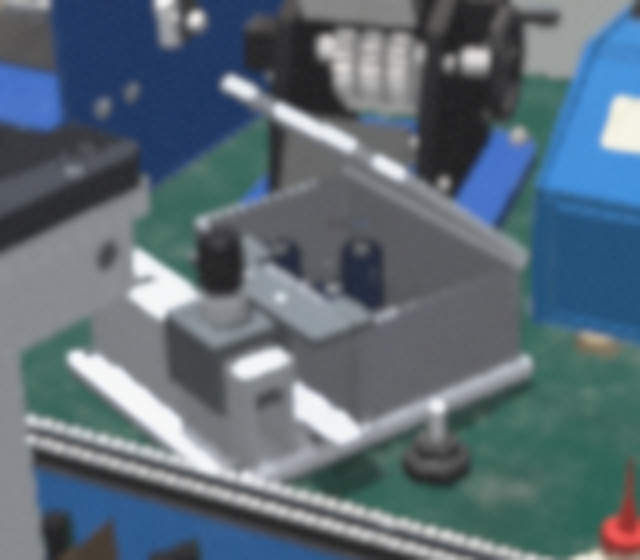

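The top crop shows the knob top at (505,447), the next hole at (410,460), the last hole at (315,467) and the plate's front corners at (235,545) and (612,515). The lid corners are at (172,262), (595,228), (185,75) and (575,45). The side crop shows the knob top at (220,230). Next I'll fit the pose.

```bash
cat > h.py <<'E'
import numpy as np
from scipy.spatial.transform import Rotation as Ro
from scipy.optimize import least_squares
from bench import camera_info
CI={n:camera_info(n) for n in("top","side")}
def proj(n,P):
    c=CI[n]; p=(np.atleast_2d(P)-c["position"])@Ro.from_euler("xyz",c["rotation"]).as_matrix()
    return np.c_[c["cx"]+c["fx"]*p[:,0]/-p[:,2], c["cy"]+c["fy"]*p[:,1]/p[:,2]]
def world(q,P):
    return np.atleast_2d(P)@Ro.from_euler("z",q[2]).as_matrix().T+[q[0],q[1],0]
def lid(a,r,y,h=.007):  # r from hinge, h outside
    return [.095-r*np.cos(a)+h*np.sin(a), y, .070+r*np.sin(a)+h*np.cos(a)]
E
python3 - <<'E'
from h import *
f=lambda l,s,o:(np.array(l)+.5)/s-.5+o
T=f([(505,447),(410,460),(315,467),(235,545),(612,515),(172,262),(595,228),(185,75),(575,45)],5,np.array([180,165]))
S=f([(220,230)],4,np.array([170,150]))
def m(q):
    a=q[3]
    A=world(q,[[-.07,-.04,.125],[-.07,0,.066],[-.07,.04,.066],[-.1,.085,.01],[-.1,-.085,.01],lid(a,.112,.082),lid(a,.112,-.082),lid(a,0,.082),lid(a,0,-.082)])
    return np.r_[proj("top",A)-T, proj("side",A[:1])-S]
r=least_squares(lambda q:m(q).ravel(),[.43,-.22,0,.7],loss="soft_l1")
print(r.x); print(m(r.x).round(1))
q=r.x
for n,P in dict(hinge=[.095,0,.07],edge=lid(q[3],.112,0),knob=[-.07,-.04,.11],hole=[-.07,0,.066]).items(): print(n,world(q,P).round(4))
for n,P in dict(l=lid(q[3],.112,.082),r=lid(q[3],.112,-.082),hr=lid(q[3],0,-.082)).items(): print(n,((proj("side",world(q,P))-[170,150])*4).round())
E
```

```text
[ 0.49449118 -0.20276317  0.07247689  0.67492311]
[[-0.2  0.4]
 [ 0.2 -0.2]
 [ 0.3 -0.1]
 [-0.3 -0.4]
 [ 0.3 -0.5]
 [ 0.1  0. ]
 [-0.1 -0. ]
 [ 0.4 -0. ]
 [-0.5 -0.3]
 [-1.2  1.4]]
hinge [[ 0.5892 -0.1959  0.07  ]]
edge [[ 0.5064 -0.2019  0.1454]]
knob [[ 0.4276 -0.2477  0.11  ]]
hole [[ 0.4247 -0.2078  0.066 ]]
l [[218.  85.]]
r [[396. 180.]]
hr [[526. 255.]]
```

Call:
arm_command([
  {"grip": 1, "slide": [0, 0, 0], "spin": 0.98},
  {"grip": 1, "slide": [0, 0, 0], "spin": 0.98},
  {"grip": 1, "slide": [0, 0, 0], "spin": 0.97},
])

```text
time: 0.48
tool_pos: [0.177, -0.5204, 0.2298]
ee_rot: [-3.14, 0.0, 0.069]
wrist_force: [-0.1, 0.6, -0.4]
width: 0.0672
finger_force: 0.0
```

Call:
arm_command([
  {"grip": 1, "slide": [0.074, -0.059, 0]},
  {"grip": 1, "slide": [0.074, -0.059, 0]},
  {"grip": 1, "slide": [0.074, -0.059, 0]},
  {"grip": 1, "slide": [0.074, -0.059, 0]},
  {"grip": 1, "slide": [0.074, -0.059, 0]},
  {"grip": 1, "slide": [0.074, -0.059, 0]},
  {"grip": 1, "slide": [0.074, -0.059, 0]},
  {"grip": 1, "slide": [0.074, -0.059, 0]},
  {"grip": 1, "slide": [0.074, -0.059, 0]},
  {"grip": 1, "slide": [0.074, -0.059, 0]},
])

```text
invalid input at $.plan[0]: expected keys grip, slide, spin
```

Call:
arm_command([
  {"grip": 1, "slide": [0, 0, 0]},
  {"grip": 1, "slide": [0, 0, 0]},
])

```text
invalid input at $.plan[0]: expected keys grip, slide, spin
```

Call:
arm_command([
  {"grip": 1, "slide": [0.074, -0.059, 0], "spin": 0},
  {"grip": 1, "slide": [0.074, -0.059, 0], "spin": 0},
  {"grip": 1, "slide": [0.074, -0.059, 0], "spin": 0},
  {"grip": 1, "slide": [0.074, -0.059, 0], "spin": 0},
  {"grip": 1, "slide": [0.074, -0.059, 0], "spin": 0},
  {"grip": 1, "slide": [0.074, -0.059, 0], "spin": 0},
  {"grip": 1, "slide": [0.074, -0.059, 0], "spin": 0},
  {"grip": 1, "slide": [0.074, -0.059, 0], "spin": 0},
  {"grip": 1, "slide": [0.074, -0.059, 0], "spin": 0},
  {"grip": 1, "slide": [0.074, -0.059, 0], "spin": 0},
])

```text
time: 1.72
tool_pos: [0.5256, -0.1985, 0.2299]
ee_rot: [-3.141, 0.001, 0.072]
wrist_force: [-0.3, -0.6, 0.3]
width: 0.0004
finger_force: 0.0
```

Call:
arm_command([
  {"grip": 1, "slide": [0, 0, 0], "spin": 0},
  {"grip": 1, "slide": [0, 0, 0], "spin": 0},
  {"grip": 1, "slide": [0, 0, 0], "spin": 0},
])

```text
time: 2.1
tool_pos: [0.524, -0.2008, 0.2304]
ee_rot: [3.141, 0.0, 0.07]
wrist_force: [-0.5, -0.1, -0.3]
width: 0.0004
finger_force: 0.0
```

Call:
arm_command([
  {"grip": 1, "slide": [0, 0, 0.036], "spin": 0},
  {"grip": 1, "slide": [0, 0, 0.036], "spin": 0},
  {"grip": 1, "slide": [0, 0, 0.036], "spin": 0},
  {"grip": 1, "slide": [0, 0, 0.016], "spin": 0},
  {"grip": 1, "slide": [0, 0, 0.016], "spin": 0},
  {"grip": 1, "slide": [0, 0, 0.016], "spin": 0},
  {"grip": 1, "slide": [0, 0, 0.016], "spin": 0},
  {"grip": 1, "slide": [0, 0, 0.016], "spin": 0},
  {"grip": 1, "slide": [0, 0, 0.016], "spin": 0},
  {"grip": 1, "slide": [0, 0, 0.016], "spin": 0},
])

```text
time: 3.35
tool_pos: [0.5245, -0.1999, 0.1199]
ee_rot: [3.142, 0.001, 0.072]
wrist_force: [-2.0, 0.0, 4.1]
width: 0.0002
finger_force: 2.0
```

Call:
arm_command([
  {"grip": 1, "slide": [0, 0, 0.012], "spin": 0},
  {"grip": 1, "slide": [0, 0, 0.012], "spin": 0},
  {"grip": 1, "slide": [0, 0, 0.008], "spin": 0},
  {"grip": 1, "slide": [0, 0, 0], "spin": 0},
])

```text
time: 3.85
tool_pos: [0.5249, -0.1995, 0.1035]
ee_rot: [-3.141, 0.0, 0.072]
wrist_force: [0.7, -0.3, -0.4]
width: 0.0004
finger_force: 0.0
```

Call:
arm_command([
  {"grip": 1, "slide": [0, 0, 0.003], "spin": 0},
  {"grip": 1, "slide": [0, 0, 0.002], "spin": 0},
  {"grip": 1, "slide": [0, 0, 0], "spin": 0},
])

```text
time: 4.22
tool_pos: [0.5251, -0.1996, 0.1023]
ee_rot: [-3.141, -0.001, 0.072]
wrist_force: [-1.5, 0.9, 2.0]
width: 0.0003
finger_force: 1.3
```

Call:
arm_command([
  {"grip": 1, "slide": [0, 0, 0.003], "spin": 0},
  {"grip": 1, "slide": [0, 0, 0.002], "spin": 0},
  {"grip": 1, "slide": [0, 0, 0], "spin": 0},
])

```text
time: 4.6
tool_pos: [0.5252, -0.1996, 0.1021]
ee_rot: [3.141, -0.001, 0.072]
wrist_force: [-4.1, 2.4, 11.6]
width: 0.0005
finger_force: 5.7
```

Call:
arm_command([
  {"grip": 1, "slide": [0, 0, -0.02], "spin": 0},
  {"grip": 0, "slide": [0, 0, -0.08], "spin": 0},
  {"grip": 0, "slide": [0, 0, -0.09], "spin": 0},
  {"grip": 0, "slide": [-0.067, 0.027, 0], "spin": 0},
  {"grip": 0, "slide": [-0.067, 0.027, 0], "spin": 0},
  {"grip": 0, "slide": [-0.067, 0.027, 0], "spin": 0},
  {"grip": 0, "slide": [0, 0, 0], "spin": 0},
  {"grip": 0, "slide": [0, 0, 0], "spin": 0},
  {"grip": 0, "slide": [0, 0, 0], "spin": 0},
])

```text
time: 5.72
tool_pos: [0.4283, -0.2471, 0.1943]
ee_rot: [-3.141, -0.0, 0.073]
wrist_force: [0.2, 0.7, 0.4]
width: 0.0469
finger_force: 0.0
```

```bash
python3 - <<'E'
from bench import snapshot,sensors
import cv2,numpy as np
from h import *
o=sensors.get_obs(); print(o["tool_pos"],o["width"])
s=snapshot("side")[:,:,::-1]; cv2.imwrite("pics/side1.png",s); t=snapshot("top")[:,:,::-1]
b=cv2.resize(s[150:290,170:330],(640,560),interpolation=cv2.INTER_CUBIC)
cv2.imwrite("pics/s1.png",b)
E
```

```text
[ 0.42830333 -0.24714428  0.19428675] 0.04691804001737447
```

View pics/s1.png

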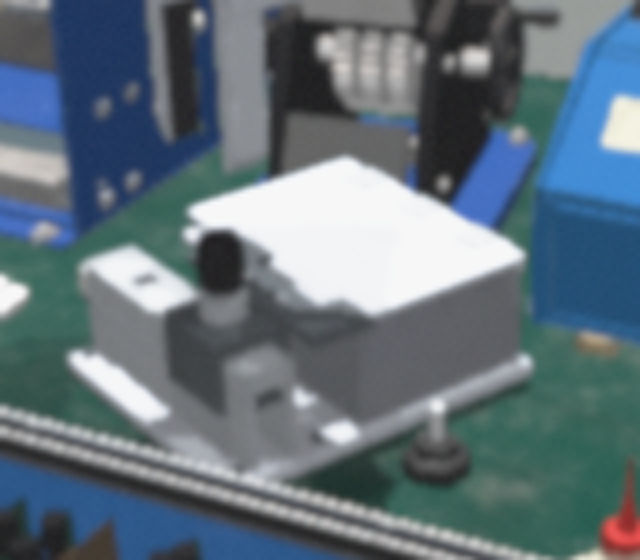

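The side crop shows the lid lying flat and the knob at (220,262), still at the first hole. The two fingers hang above it at (245,170) and (185,140). I'll go down and grip.

Call:
arm_command([
  {"grip": 0, "slide": [0, 0, 0.05], "spin": 0},
  {"grip": 0, "slide": [0, 0, 0.05], "spin": 0},
  {"grip": 0, "slide": [0, 0, 0.03], "spin": 0},
  {"grip": 0, "slide": [0, 0, 0.016], "spin": 0},
  {"grip": 0, "slide": [0, 0, 0], "spin": 0},
  {"grip": 0, "slide": [0, 0, 0], "spin": 0},
])

```text
time: 6.58
tool_pos: [0.4281, -0.2479, 0.1225]
ee_rot: [3.14, -0.001, 0.072]
wrist_force: [0.1, 0.1, -0.5]
width: 0.0471
finger_force: 0.0
```

Call:
arm_command([
  {"grip": 1, "slide": [0, 0, 0], "spin": 0},
  {"grip": 1, "slide": [0, 0, 0], "spin": 0},
  {"grip": 1, "slide": [0, 0, 0], "spin": 0},
  {"grip": 1, "slide": [0, 0, 0], "spin": 0},
])

```text
time: 7.08
tool_pos: [0.4277, -0.2475, 0.1218]
ee_rot: [3.141, -0.0, 0.072]
wrist_force: [-0.1, 0.4, 2.0]
width: 0.0231
finger_force: 30.0
```

Call:
arm_command([
  {"grip": 1, "slide": [0, 0, -0.01], "spin": 0},
  {"grip": 1, "slide": [0, 0, -0.01], "spin": 0},
  {"grip": 1, "slide": [0, 0, -0.01], "spin": 0},
  {"grip": 1, "slide": [0, 0, 0], "spin": 0},
  {"grip": 1, "slide": [0, 0, 0], "spin": 0},
])

```text
time: 7.7
tool_pos: [0.4274, -0.2473, 0.1359]
ee_rot: [-3.141, 0.0, 0.072]
wrist_force: [2.9, -1.6, -10.4]
width: 0.0234
finger_force: 30.0
```

Call:
arm_command([
  {"grip": 1, "slide": [0, -0.01, 0], "spin": 0},
  {"grip": 1, "slide": [0, -0.02, 0], "spin": 0},
  {"grip": 1, "slide": [0, -0.02, 0], "spin": 0},
  {"grip": 1, "slide": [0, -0.02, 0], "spin": 0},
  {"grip": 1, "slide": [0, -0.006, 0], "spin": 0},
  {"grip": 1, "slide": [0, 0, 0], "spin": 0},
  {"grip": 1, "slide": [0, 0, 0], "spin": 0},
])

```text
time: 8.57
tool_pos: [0.4247, -0.2086, 0.1362]
ee_rot: [-3.139, 0.0, 0.072]
wrist_force: [3.5, 3.4, -9.9]
width: 0.0228
finger_force: 30.0
```

Call:
arm_command([
  {"grip": 1, "slide": [0, -0.002, 0], "spin": 0},
  {"grip": 1, "slide": [0, 0, 0.01], "spin": 0},
  {"grip": 1, "slide": [0, 0, 0.01], "spin": 0},
  {"grip": 1, "slide": [0, 0, 0.01], "spin": 0},
  {"grip": 1, "slide": [0, 0, 0], "spin": 0},
  {"grip": 1, "slide": [0, 0, 0], "spin": 0},
])

```text
time: 9.32
tool_pos: [0.4248, -0.2088, 0.1219]
ee_rot: [3.141, -0.0, 0.072]
wrist_force: [1.4, 0.5, -4.5]
width: 0.0227
finger_force: 30.0
```

Call:
arm_command([
  {"grip": 1, "slide": [0, 0, 0.003], "spin": 0},
  {"grip": 1, "slide": [0, 0, 0.002], "spin": 0},
  {"grip": 1, "slide": [0, 0, 0], "spin": 0},
  {"grip": 1, "slide": [0, 0, 0], "spin": 0},
])

```text
time: 9.82
tool_pos: [0.4251, -0.209, 0.1218]
ee_rot: [3.14, -0.002, 0.072]
wrist_force: [-2.6, 3.4, 6.6]
width: 0.0233
finger_force: 30.0
```

```bash
python3 - <<'E'
from bench import snapshot
import cv2
a=cv2.resize(snapshot("side")[150:290,170:330,::-1],(640,560),interpolation=cv2.INTER_CUBIC)
cv2.imwrite("pics/s2.png",a)
E
```

```text
(no output)
```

View pics/s2.png

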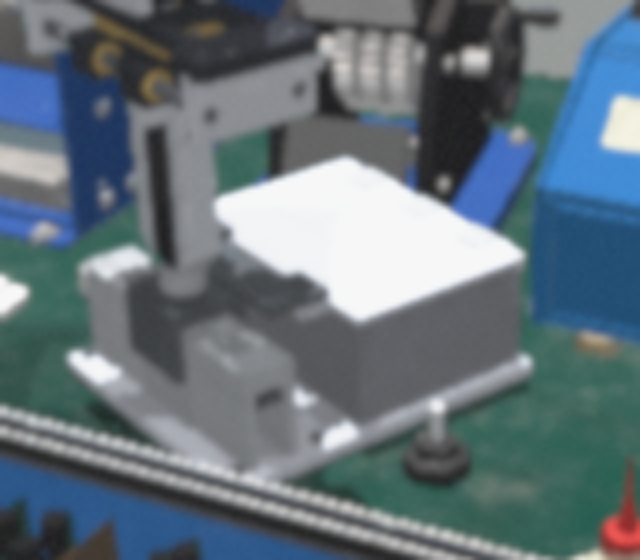

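The picture shows the bar moved left with the fingers on the knob at (180,240) and the lid flat. The tool stopped hard at z 0.1218, the same height as when the pin was home in the first hole, so the pin is home again.

```bash
python3 -c "
from bench import ticket; print(ticket.close_job())"
```

```text
the job is handed in; nothing more can be done
None
```

I handed the job in: lid shut, lock bar moved left to the next hole (about 39 mm by the tool's travel), pin home by height and force, and fingers still gripping the knob at about 30 N; the hand-in returned no verdict.

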